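Take the captured marble and end the turn on the game clock

TASK

The red marble has been captured: pluck it out of its pocket in the wooden marble board and set it down in the grey dish (do not drop it in from high up), then let go. Then end the turn by pressing the orange paddle of the game clock fully down to its stop and letting it come back up. Leave the other marbles in their pockets, and the mug, the book and the glasses where they are.

Things in the scene. Friction and masses are not known exactly. Their poses are not given: they have to be found in the camera images.
- board: dark wooden marble board, fixed to the table, 190 x 190 mm, top face 18 mm above the table; 3 x 3 round flat-bottomed pockets, 21.5 mm wide and 5 mm deep, on a square grid of 60 mm pitch along the board's x and y axes, the middle one at the board's centre; origin at the centre of its underside, z up. Five pockets hold marbles, four are empty; which marble stands in which pocket varies
- red: red glass marble, 24 mm in diameter, 18 g; origin at its centre; stands in a pocket of the board, so its centre is 25 mm above the table, 7 mm above the board's top face, and its top 37 mm above the table; the one to take
- blue1: blue glass marble, 24 mm in diameter, 18 g; origin at its centre; stands in a pocket of the board like the red one, and stays there
- blue2: blue glass marble, 24 mm in diameter, 18 g; origin at its centre; stands in a pocket of the board like the red one, and stays there
- white1: white glass marble, 24 mm in diameter, 18 g; origin at its centre; stands in a pocket of the board like the red one, and stays there
- white2: white glass marble, 24 mm in diameter, 18 g; origin at its centre; stands in a pocket of the board like the red one, and stays there
- dish: grey round concrete dish, loose, 0.45 kg, 124 mm wide over the rim, 34 mm high, wall about 5 mm, a bowl with a flat floor about 45 mm wide and 6 mm above the table that rises to the rim; origin at the centre of its underside, z up. It stands to the left or to the right of the board, the clock on the other side
- clock: light grey game clock, fixed to the table, 110 mm (its x) by 130 mm (its y) and 50 mm high, a dark blank display on the side that faces the robot (its -x side); on top an orange paddle (plate 96 mm long, 110 mm wide, 8 mm thick) hinged along the clock's y at its far (+x) edge, 56 mm above the table; origin at the centre of its underside, z up
- paddle (a joint): angle of the orange spring paddle. 0 rad: up, its free end (towards the robot) raised; 0.2 rad: fully down on its stop, the plate level. The spring takes about 2 N to start and 5 N at the stop, pressed at paddle_press; it comes back up by itself when released. Pressing on the stop with up to 20 N does no harm
- paddle_press (a point): point on the top face of the orange paddle, 75 mm from the hinge and midway along its width, where to press; about 75 mm above the table with the paddle up, 60 mm with it down (15 mm of travel, straight down)
- mug: white ceramic mug, loose, 80 mm wide and 92 mm high; origin at the centre of its underside; bystander
- book: closed green book lying flat, loose, 110 x 180 x 26 mm; origin at the centre of its underside; bystander
- glasses: folded black reading glasses, loose, about 130 x 28 x 40 mm; origin under the middle of the lenses; bystander
Not all that is in view belongs to the job. Of the things shaped like the clock, the grey one is meant.

How it is judged:
By the outcome, as a careful person would: the job done as asked, in the order asked, and still so for the second after the job is handed in, with the robot touching nothing.
It also fails if it takes over 48 s, if anything falls off the work surface, if the arm or the gripper's body presses on something with over 40 N, if the wrist force passes 120 N, or if a joint passes its speed limit or range.

ROBOT

A 6-joint arm with a two-finger parallel gripper is mounted at the origin on the work surface. World frame = base frame: x ahead of the robot, y to its left, z up, the work surface at z = 0. Lengths are in mm, angles in degrees, forces in N, time in s.
With the tool pointing down it reaches from about 375 to 975 mm from the base axis. Payload 3.8 kg.
Tool frame: the origin (TCP) lies midway between the tips of the shut fingers; the grasp point (between the pads) lies behind it (bot.tcp_to_grasp is the z of the grasp point in the tool frame, in mm); z points along the fingers, y is the line along which they close (so a half turn about z gives the same grasp; the last joint's range is limited). The gripper opens to 88 mm and grips with 3 to 60 N. Pads are 18 mm wide; open, the fingers measure 123 mm over their backs; the gripper's body (75 mm by 187 mm) begins 45 mm behind the grasp point.
Start: joints at [68.99, 15.12, 91.902, -0, 72.978, -2.114], TCP at [218.599, 638.618, 238.706] pointing down, gripper open.
Joint ranges: [-150.88, 150.88], [-54.13, 125.18], [17.81, 147.31], [-75.09, 255.09], [0, 152.58], [-146.25, 146.25]. Speed limits (degrees/s): [147.25, 147.25, 180, 180, 180, 180].

INTERFACE

Orientations are given as [roll, pitch, yaw] about the fixed x, y, z axes, in that order (R = Rz(yaw) Ry(pitch) Rx(roll)).
In Python, from rig import bot, cams, workorder gives the robot as it stands.
- The arm moves only by the tool carry_out, never from a script. Its argument "moves" is a list of rows, each a list of 6 numbers: the shift along the tool's x, y, z in mm, then the turn, a rotation vector about the tool's x, y, z in degrees. A call has 1 to 10 rows; each row is the pose to reach, as a shift and turn from the pose commanded when the call began, along the tool's axes at that moment; what a row does not reach only later rows make up. A row lasts 1/8 s, in which the tool goes at most 62.5 mm and 10.7 degrees, less where a joint would pass 70% of its speed; a pose out of reach is approached as far as the arm can. A call with a gripper value outside its range is refused whole. "gripper" is the opening, from -1 (shut) to 1 (fully open), set as the call begins (left out, the last holds). The fingers move at their own pace and stop on an object; "force" is the grip in N (left out, the last holds). Time passes only in rows, so rows that repeat a pose let the fingers close. It gives the time, the measured TCP pose, the force, the opening and the grip force at its end, in the units of the state.
- bot.sense(): the state, without advancing time (a new reading comes with each control period).
- cams.camera(name): name is "scene" or "top" or "wrist"; returns a dict with "color" (480x640x3 uint8, red, green, blue), "range_z" (480x640 float32, mm along the optical axis (not along the pixel's ray), 0 where there is no reading), "fx", "fy", "cx", "cy" (pixels), "position" and "orientation" of the camera in the world. Camera axes: x right, y up, looking along -z (the intrinsics and any distortion apply to the point x, -y, -z); pixel columns grow to the right and rows downward; lengths in mm; the calibration is good to about 2 mm. The wrist camera is an equidistant fisheye: a pixel r from the principal point sees the ray r / f radians off the axis. A picture is of the moment at which its call begins.
- workorder.sign_off(): hands the job in; it is judged then, once.
The state is a dict: "t": time; "joint_positions": joint angles; "joint_velocities": joint speeds; "tau": joint torques, N m; "tool_pos": TCP position; "eef_rot": TCP orientation; "force": force on the tool from outside, world axes, zero at the start; "moment": the same for the moment, N m; "finger_gap": finger opening in mm; "grip_force": force on a finger pad.
Only numpy, scipy, OpenCV 4.12 (cv2) and the standard library are available. Lean on these libraries where they do the work, as an engineer would, in place of code of your own. Each camera call takes 0.05 s, during which the arm holds its last target. There are 200 camera calls.

## Working session

There is one attempt and no reset: what is moved stays moved. The work goes in short steps, Python scripts to look and compute and a tool call to move; the robot and the scene stay as the last step left them, time stands still between calls to the robot, and variables do not carry over. Pictures are saved under pics/ and viewed, at most 10 in all, crops included, and the job is handed in when it is done.

Besides the shell and the picture viewer there is one more tool, called after "Request:" as name(argument=value, ...), one argument or row to a line, values as JSON. carry_out: Moves the arm, as the interface text tells. Its arguments: {"type":"object","properties":{"moves":{"type":"array","items":{"type":"array","items":{"type":"number"}}},"gripper":{"type":"number"},"force":{"type":"number"}},"required":["moves"]}

```bash
mkdir -p pics
cat > h.py <<'E'
import numpy as np,cv2
from rig import bot,cams,workorder
from scipy.spatial.transform import Rotation as R
def grab(n):
    c=cams.camera(n); np.save(f'/tmp/{n}.npy',c,allow_pickle=True); return c
def load(n): return np.load(f'/tmp/{n}.npy',allow_pickle=True).item()
def rot(o):
    o=np.array(o,float)
    return o if o.shape==(3,3) else R.from_euler('xyz',o,degrees=True).as_matrix()
def ray(c,u,v):
    a=np.array([(u-c['cx'])/c['fx'],-(v-c['cy'])/c['fy'],-1.]); return rot(c['orientation'])@a
def onz(c,u,v,z):
    d=ray(c,u,v);p=np.array(c['position'],float); return p+d*(z-p[2])/d[2]
def pt(c,u,v):
    return np.array(c['position'],float)+ray(c,u,v)*float(c['range_z'][int(v),int(u)])
E
python3 - <<'E'
from h import *
for n in('scene','top'):
    c=grab(n); cv2.imwrite(f'pics/{n}0.png',c['color'][:,:,::-1]); print(n,{k:v for k,v in c.items() if k not in('color','range_z')})
print(bot.tcp_to_grasp,bot.sense())
E
```

```text
scene {'fx': 567.7071385658458, 'fy': 567.7071385658458, 'cx': 320.9201171279686, 'cy': 240.95140273929482, 'position': array([1670.06483252,  -27.73113613,  977.64082828]), 'orientation': array([51.91818819, -0.3803305 , 92.94120428])}
top {'fx': 554.7097555443805, 'fy': 554.7097555443805, 'cx': 320.53547676242056, 'cy': 237.1160246291895, 'position': array([ 345.66880537,  -87.1623834 , 1145.17005687]), 'orientation': array([ 10.65996601,   0.2860024 , -88.27947927])}
-18.700000000000003 {'t': 0.1, 'joint_positions': array([ 6.89888624e+01,  1.51674021e+01,  9.19719123e+01, -3.23950357e-04,
        7.29775911e+01, -2.11518442e+00]), 'joint_velocities': array([ 0.01091032, -0.12490306, -0.2639319 , -0.05384477,  0.00844298,
        0.00709711]), 'tau': array([ 6.15151366e-04, -5.03617930e+01, -3.58070111e+01,  7.32899783e-02,
        2.33000878e-02, -6.97042969e-05]), 'tool_pos': array([218.38680372, 638.02805443, 237.49669636]), 'eef_rot': array([-1.79883163e+02, -4.00545648e-03,  1.61104138e+02]), 'force': array([1.01361558, 0.12018854, 0.45154647]), 'moment': array([ 1.13448514e-05, -3.00715348e-04,  2.62499659e-02]), 'grip_force': 0.0, 'finger_gap': 88.40649995911929}
```

View pics/scene0.png

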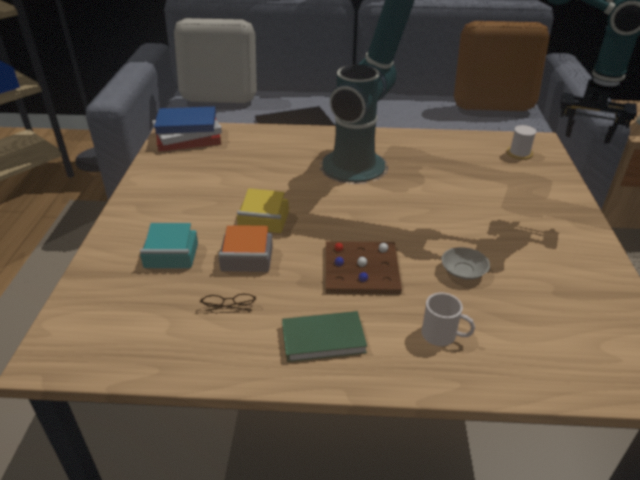

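View pics/top0.png

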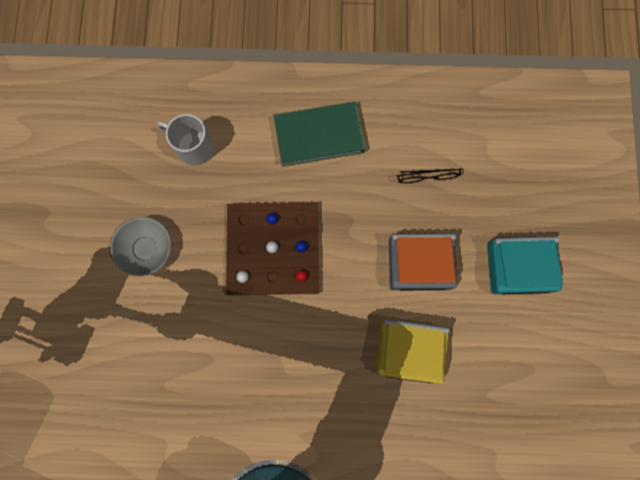

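The top view shows:
- the red marble at (302,276), in the board's corner pocket, with blue at (302,246) and (272,218) and white at (272,247) and (242,277)
- the grey dish at (141,246)
- the grey clock with the orange paddle at (424,261), with teal (525,265) and yellow (414,350) lookalikes
- the mug at (187,138), the book at (320,133) and the glasses at (430,175)

Candidates for red are the marble at top (302,276) and the red book at scene (188,140). I choose the marble. Candidates for the clock are orange, teal and yellow. I choose the grey body with the orange paddle.

```bash
cat > m.py <<'E'
from h import *
def blobs(c,lo,hi,amin=15):
    hsv=cv2.cvtColor(c['color'],cv2.COLOR_RGB2HSV); m=cv2.inRange(hsv,lo,hi)
    n,l,s,ce=cv2.connectedComponentsWithStats(m); return m,l,[(i,s[i,4],ce[i]) for i in range(1,n) if s[i,4]>=amin]
E
python3 - <<'E'
from m import *
t=load('top'); s=load('scene')
# two-view consistency: intersect rays of red & blue
cols={'red':((0,190,90),(4,255,255)),'red2':((175,190,90),(180,255,255)),'blue':((112,150,60),(128,255,255)),'orange':((5,180,100),(13,255,255))}
for k,(lo,hi) in cols.items():
  for n,c in(('top',t),('scene',s)):
    for i,a,ce in blobs(c,lo,hi)[2]:
        print(k,n,a,ce.round(1),onz(c,*ce,25 if k!='orange' else 66).round(1),pt(c,*ce).round(1))
for n,ps in(('top',[(272,247),(242,277)]),('scene',[(362,262),(383,247)])):
    c=t if n=='top' else s
    for p in ps:
        g=c['color'][p[1]-9:p[1]+10,p[0]-9:p[0]+10].astype(int).min(2); y,x=np.nonzero(g>110); q=(x.mean()+p[0]-9,y.mean()+p[1]-9)
        print('white',n,np.round(q,1),onz(c,*q,25).round(1))
# orange plate corners
for c,n in((t,'top'),(s,'scene')):
    m,l,b=blobs(c,*cols['orange'],300)
    for i,a,ce in b:
        ct=cv2.findContours((l==i).astype('uint8'),0,2)[0][0]; r=cv2.minAreaRect(ct); ap=cv2.approxPolyDP(ct,5,True)[:,0]
        print(n,r,[(p.tolist(),pt(c,*p).round(0).tolist()) for p in ap])
# dish: 3d points by height
c=t; vv,uu=np.mgrid[205:290,100:185]; P=np.array([pt(c,u,v) for u,v in zip(uu.ravel(),vv.ravel())])
for lo,hi in((26,40),(8,40)):
    q=P[(P[:,2]>lo)&(P[:,2]<hi)]; print('dish',len(q),q.min(0).round(),q.max(0).round(), cv2.minEnclosingCircle(q[:,:2].astype('float32')), np.percentile(P[:,2],[1,50]))
# board quad
vv,uu=np.mgrid[195:300,215:335]; P=np.array([pt(c,u,v) for u,v in zip(uu.ravel(),vv.ravel())]); q=P[(P[:,2]>11)&(P[:,2]<25)]; print('board',cv2.minAreaRect(q[:,:2].astype('float32')))
cv2.imwrite('pics/crop.png',cv2.resize(np.hstack([t['color'][195:305,220:330],t['color'][195:305,380:490]])[:,:,::-1],None,fx=3.5,fy=3.5))
E
```

```text
red top 96 [300.8 275.9] [475.1 -37.6  25. ] [474.3 -37.9  31.7]
blue top 91 [271.6 218.3] [592.9  27.1  25. ] [590.2  25.8  37.2]
blue top 97 [300.9 246.3] [535.9 -35.6  25. ] [533.4 -36.2  39.6]
orange top 2423 [425.5 259.6] [ 509.6 -283.    66. ] [ 508.6 -281.7   72.9]
white top [271.2 247. ] [532.7  25.1  25. ]
white top [241.4 276.7] [469.9  82.8  25. ]
white scene [362.2 259.5] [527.7  27.9  25. ]
white scene [383.4 245.5] [465.4  85.4  25. ]
top ((425.5, 259.5), (43.0, 57.0), 90.0) [([397, 240], [547.0, -227.0, 67.0]), ([400, 281], [465.0, -232.0, 78.0]), ([454, 281], [468.0, -335.0, 78.0]), ([450, 238], [555.0, -332.0, 62.0])]
dish 782 [464. 230.  26.] [585. 353.  39.] ((524.796142578125, 291.77557373046875), 61.93822479248047) [-4.92786954  1.68075439]
dish 2373 [464. 230.   8.] [585. 353.  39.] ((524.796142578125, 291.77557373046875), 61.93822479248047) [-4.92786954  1.68075439]
board ((532.849853515625, 24.581527709960938), (191.20755004882812, 190.6568145751953), 2.5614657402038574)
```

View pics/crop.png

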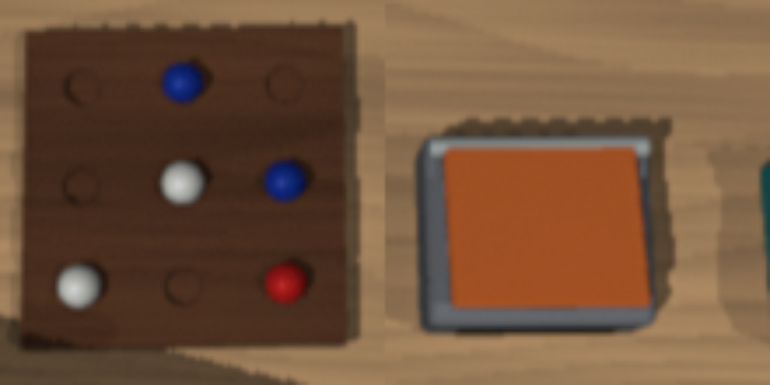

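The crop confirms it: the red marble sits in the board's corner pocket at crop (286,283), and the orange paddle is on the grey body. Red is at about (475,-38), which matches the board centre (533,24.6), yaw 2.5° and 60 mm pitch.

```bash
cat > go.py <<'E'
from h import *
import sys
# usage: go.py x y z yaw -> shift/turn from measured pose
x,y,z,yaw=map(float,sys.argv[1:5]); s=bot.sense(); M=rot(s['eef_rot'])
G=R.from_euler('xyz',[180,0,yaw],degrees=True).as_matrix()
print('t',s['t'],'pos',s['tool_pos'].round(1),s['eef_rot'].round(2),'shift',(M.T@(np.array([x,y,z])-s['tool_pos'])).round(1),'turn',R.from_matrix(M.T@G).as_rotvec(degrees=True).round(2))
E
python3 go.py 475.3 -37.8 130 182.5
```

```text
t 0.1 pos [218.4 638.  237.5] [-179.88   -0.    161.1 ] shift [-461.9 -556.   108.6] turn [ -0.11  -0.03 -21.4 ]
```

Request:
carry_out(
  moves=[
    [-462,-556,108,0,0,-21.4],
    [-462,-556,108,0,0,-21.4],
    [-462,-556,108,0,0,-21.4],
    [-462,-556,108,0,0,-21.4],
    [-462,-556,108,0,0,-21.4],
    [-462,-556,108,0,0,-21.4],
    [-462,-556,108,0,0,-21.4],
    [-462,-556,108,0,0,-21.4],
    [-462,-556,108,0,0,-21.4],
    [-462,-556,108,0,0,-21.4],
  ],
  gripper=-0.05,
  force=10,
)

```text
t: 1.35
tool_pos: [438.6, 58.9, 146.1]
eef_rot: [180.0, 0.0, -177.5]
force: [0.5, 0.1, 0.3]
finger_gap: 41.8
grip_force: 0.0
```

```bash
python3 go.py 475.3 -37.8 130 182.5
```

```text
t 1.35 pos [438.6  58.9 146.1] [ 1.7999e+02  3.0000e-02 -1.7750e+02] shift [-32.5 -98.2  16.1] turn [0.01 0.03 0.  ]
```

Request:
carry_out(
  moves=[
    [-32.5,-98,16,0,0,0],
    [-32.5,-98,16,0,0,0],
    [-32.5,-98,16,0,0,0],
    [-32.5,-98,16,0,0,0],
  ],
)

```text
t: 1.85
tool_pos: [474.5, -35.3, 129.9]
eef_rot: [180.0, -0.1, -177.5]
force: [0.4, 0.9, 0.1]
finger_gap: 41.6
grip_force: 0.0
```

Run:
```python
from m import *
w=grab('wrist'); cv2.imwrite('pics/w1.png',w['color'][:,:,::-1])
print({k:v for k,v in w.items() if k not in('color','range_z')},bot.sense()['tool_pos'],bot.sense()['eef_rot'])
def fray(c,u,v):
    x,y=u-c['cx'],v-c['cy'];r=np.hypot(x,y);th=r/c['fx']; d=np.array([x/r*np.sin(th),-y/r*np.sin(th),-np.cos(th)]); return rot(c['orientation'])@d
def fonz(c,u,v,z):
    d=fray(c,u,v);p=np.array(c['position']);return p+d*(z-p[2])/d[2]
for k,lo,hi in(('red',(0,170,60),(5,255,255)),('red',(175,170,60),(180,255,255)),('blue',(112,150,50),(128,255,255))):
    for i,a,ce in blobs(w,lo,hi,40)[2]: print(k,a,ce.round(1),fonz(w,*ce,25).round(1))
```

```text
{'fx': 371.64829954431775, 'fy': 371.64829954431775, 'cx': 320.9397887700605, 'cy': 233.8697638237454, 'position': array([401.58796377, -37.93960116, 274.80906737]), 'orientation': array([-1.65364998e+01, -1.18377546e-02,  9.24623783e+01])} [474.59689166 -34.86514943 130.18154473] [ 1.79972720e+02 -3.90805687e-02 -1.77473602e+02]
red 917 [317.1 234.2] [476.  -37.4  25. ]
blue 535 [316.9 309.5] [535.5 -35.2  25. ]
```

View pics/w1.png

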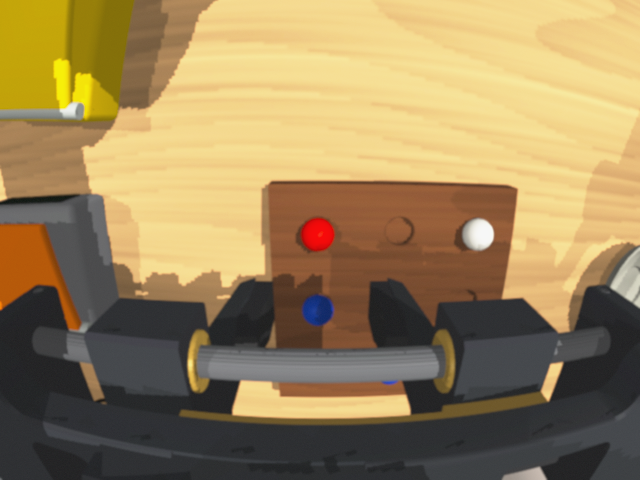

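The wrist view shows red at (317,234), which casts to (476,-37) and agrees with the top view. Blue is at (317,310), and the fingers straddle the column. Now descending.

```bash
python3 go.py 475.7 -37.6 50 182.5
```

```text
t 1.9 pos [474.6 -34.9 130.2] [ 1.7997e+02 -4.0000e-02 -1.7747e+02] shift [-1.  -2.8 80.2] turn [ 0.03 -0.04  0.03]
```

Request:
carry_out(
  moves=[
    [-1,-2.8,40,0,0,0],
    [-1,-2.8,80,0,0,0],
    [-1,-2.8,80,0,0,0],
    [-1,-2.8,80,0,0,0],
    [-1,-2.8,80,0,0,0],
  ],
)

```text
t: 2.52
tool_pos: [478.0, -38.1, 52.4]
eef_rot: [-180.0, 0.2, -177.4]
force: [-0.1, 0.4, -0.3]
finger_gap: 41.7
grip_force: 0.0
```

```bash
python3 go.py 475.7 -37.6 20.5 182.5
```

```text
t 2.525 pos [478.  -38.1  52.4] [-179.96    0.21 -177.45] shift [ 2.4  0.7 31.9] turn [-0.04  0.21  0.05]
```

Request:
carry_out(
  moves=[
    [1.5,0.4,15,0,0,0],
    [1.5,0.4,29,0,0,0],
    [1.5,0.4,29,0,0,0],
    [1.5,0.4,29,0,0,0],
    [1.5,0.4,29,0,0,0],
  ],
)

```text
t: 3.15
tool_pos: [475.1, -38.1, 21.6]
eef_rot: [-180.0, 0.0, -177.5]
force: [-0.6, -0.8, 0.2]
finger_gap: 41.9
grip_force: 0.0
```

```bash
python3 go.py 475.7 -37.6 20.5 182.5; python3 go.py 475.7 -37.6 20.5 182.5
```

```text
t 3.15 pos [475.1 -38.1  21.6] [-1.800e+02  3.000e-02 -1.775e+02] shift [-0.6  0.5  1.1] turn [-0.    0.03 -0.  ]
t 3.15 pos [475.1 -38.1  21.6] [-1.800e+02  3.000e-02 -1.775e+02] shift [-0.6  0.5  1.1] turn [-0.    0.03 -0.  ]
```

Centred, with the tips about 3 mm above the board. Closing gently.

Request:
carry_out(
  moves=[
    [0,0.3,1,0,0,0],
    [0,0.3,1,0,0,0],
    [0,0.3,1,0,0,0],
    [0,0.3,1,0,0,0],
    [0,0.3,1,0,0,0],
    [0,0.3,1,0,0,0],
  ],
  gripper=-1,
  force=10,
)

```text
t: 3.9
tool_pos: [474.9, -37.7, 20.5]
eef_rot: [-180.0, 0.0, -177.5]
force: [-0.0, 0.2, 0.6]
finger_gap: 23.1
grip_force: 10.0
```

Request:
carry_out(
  moves=[
    [0,0,-4,0,0,0],
    [0,0,-8,0,0,0],
    [0,0,-20,0,0,0],
    [0,0,-40,0,0,0],
    [0,0,-60,0,0,0],
    [0,0,-80,0,0,0],
    [0,0,-80,0,0,0],
  ],
)

```text
t: 4.78
tool_pos: [476.6, -38.0, 102.8]
eef_rot: [-179.9, 0.3, -177.5]
force: [0.1, -0.0, -0.1]
finger_gap: 23.0
grip_force: 10.0
```

```bash
python3 - <<'E'
from m import *
w=grab('wrist'); cv2.imwrite('pics/w2.png',w['color'][150:480,120:520,::-1]); s=bot.sense(); print(s['finger_gap'],s['grip_force'])
for lo,hi in(((0,170,60),(5,255,255)),((175,170,60),(180,255,255))):
    for i,a,ce in blobs(w,lo,hi,40)[2]: print(a,ce)
E
python3 go.py 524.8 291.8 100 182.5
```

```text
22.954907077465215 9.999970346689224
2348 [321.03918228 306.10221465]
t 4.825 pos [475.6 -37.9 101.5] [-1.7997e+02  1.5000e-01 -1.7750e+02] shift [-63.6 327.2   1.5] turn [-0.03  0.15  0.  ]
```

View pics/w2.png

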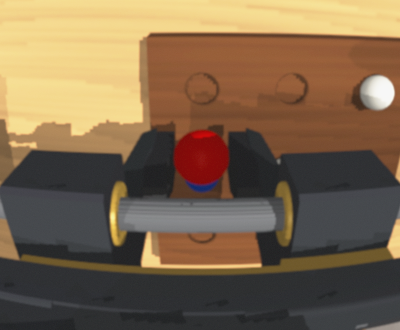

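The crop shows the red marble held between the pads at (200,157), its pocket empty at (202,88), and white still seated. Next is the carry to the dish.

Request:
carry_out(
  moves=[
    [-4,20,0,0,0,0],
    [-12,60,0,0,0,0],
    [-20,105,0,0,0,0],
    [-29,150,0,0,0,0],
    [-38,195,0,0,0,0],
    [-47,240,0,0,0,0],
    [-55,285,0,0,0,0],
    [-61,315,0,0,0,0],
    [-63.5,327,0,0,0,0],
    [-63.5,327,0,0,0,0],
  ],
)

```text
t: 6.08
tool_pos: [523.3, 291.6, 99.5]
eef_rot: [-179.9, -0.1, -177.4]
force: [0.2, -0.2, -1.0]
finger_gap: 22.6
grip_force: 10.0
```

```bash
python3 - <<'E'
from m import *
c=grab('top'); vv,uu=np.mgrid[205:290,100:185]
w=grab('wrist'); print([(a,ce.round()) for i,a,ce in blobs(w,(0,170,60),(5,255,255),40)[2]], bot.sense()['grip_force'])
cv2.imwrite('pics/w3.png',w['color'][:,:,::-1])
E
python3 go.py 524.8 291.8 40 182.5
```

```text
[(np.int32(2260), array([321., 307.]))] 9.999929666519165
t 6.175 pos [523.4 290.6  99.7] [-1.7994e+02 -7.0000e-02 -1.7752e+02] shift [-1.6  1.2 59.7] turn [-0.06 -0.07 -0.02]
```

View pics/w3.png

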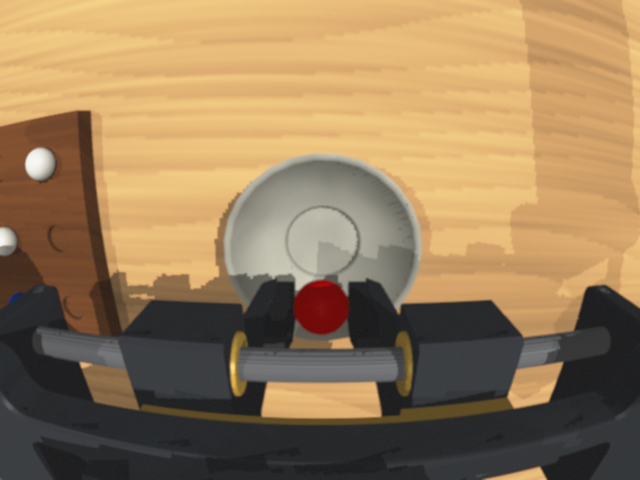

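The wrist view shows the dish floor centred at (322,241), casting to x≈525, with the marble held above it at (321,307). Lowering.

Request:
carry_out(
  moves=[
    [-1.5,1,25,0,0,0],
    [-1.5,1,50,0,0,0],
    [-1.5,1,68,0,0,0],
    [-1.5,1,76,0,0,0],
    [-1.5,1,79,0,0,0],
    [-1.5,1,79,0,0,0],
    [-1.5,1,79,0,0,0],
  ],
)

```text
t: 7.05
tool_pos: [526.0, 293.2, 22.3]
eef_rot: [180.0, 0.1, -177.5]
force: [0.5, -0.6, 0.3]
finger_gap: 23.0
grip_force: 10.0
```

```bash
python3 go.py 524.8 291.8 15.5 182.5
```

```text
t 7.05 pos [526.  293.2  22.3] [ 1.7996e+02  8.0000e-02 -1.7749e+02] shift [ 1.3 -1.3  6.8] turn [0.04 0.08 0.01]
```

Request:
carry_out(
  moves=[
    [0.7,-0.7,3,0,0,0],
    [0.7,-0.7,5.5,0,0,0],
    [0.7,-0.7,6.5,0,0,0],
    [0.7,-0.7,6.5,0,0,0],
    [0.7,-0.7,6.5,0,0,0],
  ],
)

```text
t: 7.68
tool_pos: [524.7, 292.1, 14.9]
eef_rot: [-180.0, 0.0, -177.5]
force: [-0.2, -0.0, -0.1]
finger_gap: 22.9
grip_force: 10.0
```

Request:
carry_out(
  moves=[
    [0,0,0,0,0,0],
    [0,0,0,0,0,0],
    [0,0,0,0,0,0],
    [0,0,0,0,0,0],
  ],
  gripper=-0.36,
)

```text
t: 8.18
tool_pos: [524.7, 292.1, 14.9]
eef_rot: [180.0, 0.0, -177.5]
force: [-0.5, 0.9, 0.1]
finger_gap: 28.3
grip_force: 0.0
```

Request:
carry_out(
  moves=[
    [0,0,-6,0,0,0],
    [0,0,-15,0,0,0],
    [0,0,-35,0,0,0],
    [0,0,-65,0,0,0],
    [0,0,-105,0,0,0],
    [0,0,-145,0,0,0],
    [0,0,-145,0,0,0],
  ],
)

```text
t: 9.05
tool_pos: [527.8, 293.7, 166.2]
eef_rot: [179.8, 0.5, -177.5]
force: [0.3, 0.6, -0.0]
finger_gap: 28.0
grip_force: 0.0
```

```bash
python3 - <<'E'
from m import *
w=grab('wrist'); print([(a,ce.round()) for i,a,ce in blobs(w,(0,170,60),(5,255,255),40)[2]])
cv2.imwrite('pics/w4.png',w['color'][:,:,::-1])
# paddle plate from the initial top view: plane fit to orange points -> press point
c=load('top'); m,l,b=blobs(c,(5,180,100),(13,255,255),300); i=b[0][0]
v,u=np.nonzero(cv2.erode((l==i).astype('uint8'),np.ones((3,3)))); P=np.array([pt(c,a,d) for a,d in zip(u,v)])
A=np.c_[P[:,:2],np.ones(len(P))]; k=np.linalg.lstsq(A,P[:,2],rcond=None)[0]; print('plane',k,np.degrees(np.arctan(np.hypot(*k[:2]))),'downhill yaw',np.degrees(np.arctan2(-k[1],-k[0])))
v,u=np.nonzero(l==i); Q=[]
for a,d in zip(u,v):
    r=ray(c,a,d);p=np.array(c['position']); t=(k[0]*p[0]+k[1]*p[1]+k[2]-p[2])/(r[2]-k[0]*r[0]-k[1]*r[1]); Q.append((p+t*r)[:2])
r=cv2.minAreaRect(np.array(Q,'float32')); print(r,cv2.boxPoints(r).round(1).tolist()); print('z at centre',k@[*r[0],1])
E
python3 go.py 490 -282 130 182.5
```

```text
[(np.int32(591), array([318., 213.]))]
plane [-6.39333402e-01  3.47247737e-01  4.95165460e+02] 36.03774177364484 downhill yaw -28.508168157803766
((511.8038330078125, -283.77996826171875), (95.59405517578125, 127.79828643798828), 4.106076240539551) [[459.6000061035156, -223.5], [468.70001220703125, -350.8999938964844], [564.0999755859375, -344.1000061035156], [554.9000244140625, -216.60000610351562]]
z at centre 69.41022204043014
t 9.1 pos [526.3 292.9 163.5] [ 179.86    0.31 -177.49] shift [  61.6 -572.8   31.7] turn [0.14 0.31 0.01]
```

View pics/w4.png

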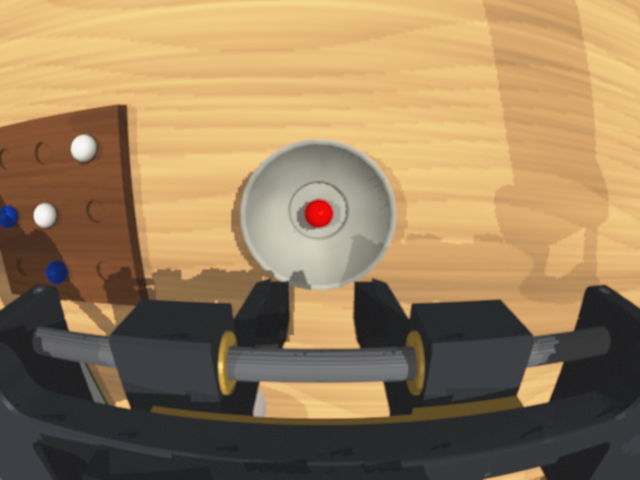

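The marble rests on the dish floor at (318,213), and the other four are in their pockets. The plane fit is spoiled by depth noise (36° tilt against the 11° expected), so I'll cast the plate corners at their known heights instead.

Run:
```python
from m import *
c=load('top'); m,l,b=blobs(c,(5,180,100),(13,255,255),300); ct=cv2.findContours((l==b[0][0]).astype('uint8'),0,2)[0][0]
x,y,w,h=cv2.boundingRect(ct); P=ct[:,0].astype('f')
def edge(sel): return cv2.fitLine(sel,cv2.DIST_HUBER,0,.01,.01).ravel()
m0=(l==b[0][0]); cols=np.arange(x+8,x+w-8)
top=np.array([(u,np.nonzero(m0[:,u])[0].min()-.5) for u in cols],'f'); bot_=np.array([(u,np.nonzero(m0[:,u])[0].max()+.5) for u in cols],'f')
rows=np.arange(y+6,y+h-6); lf=np.array([(np.nonzero(m0[v])[0].min()-.5,v) for v in rows],'f'); rt=np.array([(np.nonzero(m0[v])[0].max()+.5,v) for v in rows],'f')
L=[edge(e) for e in(top,bot_,lf,rt)]
def X(a,b):
    t=np.linalg.solve(np.array([[a[0],-b[0]],[a[1],-b[1]]]),[b[2]-a[2],b[3]-a[3]]); return a[2]+t[0]*a[0],a[3]+t[0]*a[1]
F=[onz(c,*X(L[0],e),60) for e in L[2:]]; N=[onz(c,*X(L[1],e),79) for e in L[2:]]
print('far',np.round(F,1).tolist(),'near',np.round(N,1).tolist())
f,n=np.mean(F,0),np.mean(N,0); d=(n-f); print('width',np.linalg.norm(F[0]-F[1]),np.linalg.norm(N[0]-N[1]),'len',np.linalg.norm(d)); print('press',f+d*75/np.linalg.norm(d),'yaw',np.degrees(np.arctan2(-d[1],-d[0])), np.degrees(np.arctan2(*(F[0]-F[1])[[0,1]])))
```

```text
far [[553.3, -227.8, 60.0], [556.4, -334.6, 60.0]] near [[463.6, -229.4, 79.0], [466.8, -337.6, 79.0]]
width 106.9113244766098 108.26311148830202 len 91.725995752291
press [ 481.53166063 -283.07401979   75.53539962] yaw 1.4743984842951001 -1.6668921596215154
```

Edges come out at 107 x 92 mm against 110 x 96 mm nominal, so the press point is about (481.5,-283,75). Moving above it with the fingers shut.

Request:
carry_out(
  moves=[
    [70,-573,30,0,0,0],
    [70,-573,30,0,0,0],
    [70,-573,30,0,0,0],
    [70,-573,30,0,0,0],
    [70,-573,30,0,0,0],
    [70,-573,30,0,0,0],
    [70,-573,30,0,0,0],
    [70,-573,30,0,0,0],
    [70,-573,30,0,0,0],
    [70,-573,30,0,0,0],
  ],
  gripper=-1,
)

```text
t: 10.35
tool_pos: [478.2, -286.2, 128.5]
eef_rot: [180.0, -0.1, -177.7]
force: [-0.0, 0.6, 0.2]
finger_gap: 0.6
grip_force: 0.0
```

Request:
carry_out(
  moves=[
    [0,0,0,0,0,0],
    [0,0,0,0,0,0],
    [0,0,0,0,0,0],
  ],
)

```text
t: 10.72
tool_pos: [479.9, -281.7, 129.7]
eef_rot: [180.0, -0.0, -177.4]
force: [0.7, -0.3, 0.0]
finger_gap: 0.5
grip_force: 0.0
```

```bash
python3 go.py 481.5 -283 85 182.5
```

```text
t 10.725 pos [ 479.9 -281.7  129.7] [ 1.7997e+02 -2.0000e-02 -1.7738e+02] shift [-1.5 -1.3 44.7] turn [ 0.03 -0.02  0.12]
```

Request:
carry_out(
  moves=[
    [-1.5,-1.3,20,0,0,0],
    [-1.5,-1.3,40,0,0,0],
    [-1.5,-1.3,50,0,0,0],
    [-1.5,-1.3,56,0,0,0],
    [-1.5,-1.3,60,0,0,0],
    [-1.5,-1.3,64,0,0,0],
    [-1.5,-1.3,67,0,0,0],
    [-1.5,-1.3,68,0,0,0],
    [-1.5,-1.3,68,0,0,0],
  ],
)

```text
t: 11.85
tool_pos: [481.2, -284.8, 62.0]
eef_rot: [-180.0, -0.0, -177.5]
force: [-3.0, 0.6, 4.5]
finger_gap: 0.4
grip_force: 1.9
```

Request:
carry_out(
  moves=[
    [0,0,1,0,0,0],
    [0,0,2,0,0,0],
    [0,0,2.5,0,0,0],
    [0,0,2.5,0,0,0],
  ],
)

```text
t: 12.35
tool_pos: [481.3, -284.9, 60.2]
eef_rot: [-180.0, -0.0, -177.5]
force: [-5.7, 1.0, 10.2]
finger_gap: 0.3
grip_force: 4.6
```

Request:
carry_out(
  moves=[
    [0,0,0.5,0,0,0],
    [0,0,1,0,0,0],
    [0,0,1,0,0,0],
  ],
)

```text
t: 12.72
tool_pos: [481.3, -284.9, 60.0]
eef_rot: [-180.0, -0.0, -177.5]
force: [-7.0, 2.7, 14.9]
finger_gap: 0.7
grip_force: 7.1
```

The force rose to 15 N while z stayed at 60 mm, so the paddle is on its stop. Lifting off.

Request:
carry_out(
  moves=[
    [0,0,-6,0,0,0],
    [0,0,-14,0,0,0],
    [0,0,-24,0,0,0],
    [0,0,-45,0,0,0],
    [0,0,-80,0,0,0],
    [0,0,-120,0,0,0],
    [0,0,-120,0,0,0],
    [0,0,-120,0,0,0],
  ],
)

```text
t: 13.72
tool_pos: [480.9, -284.3, 177.7]
eef_rot: [180.0, -0.0, -177.5]
force: [-0.1, 0.0, 0.8]
finger_gap: -0.0
grip_force: 0.0
```

Run:
```python
from h import *
c=grab('scene'); cv2.imwrite('pics/end.png',cv2.resize(c['color'][200:370,130:500,::-1],None,fx=2,fy=2)); print(bot.sense()['force'])
```

```text
[-0.74396614 -0.68284322  0.06037169]
```

View pics/end.png

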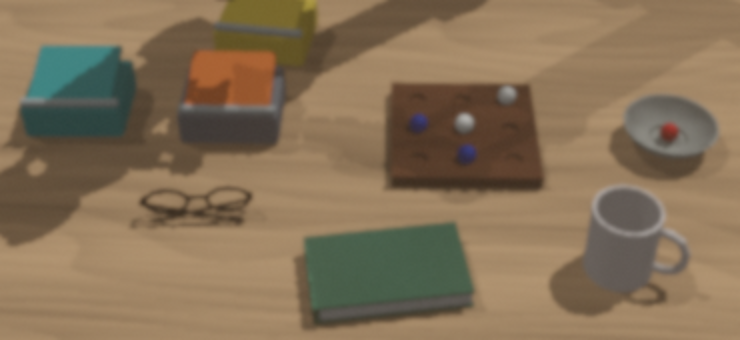

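The final view shows the red marble in the dish at (669,131), the four other marbles seated, the paddle back up at (232,78) and the bystanders unmoved.

```bash
python3 -c "
from rig import workorder
print(workorder.sign_off())"
```

```text
the job is handed in; nothing more can be done
None
```

The red marble is in the grey dish, the orange paddle was pressed to its stop (15 N at 60 mm) and came back up, nothing else was moved, and the job was handed in at about 14 s.

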